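Shut and lock the key drawer

ROBOT

A 6-joint arm with a two-finger parallel gripper is mounted at the origin on the work surface. World frame = base frame: x ahead of the robot, y to its left, z up, the work surface at z = 0. Lengths are in m, angles in rad, forces in N, time in s.
With the tool pointing down it reaches from about 0.25 to 0.775 m from the base axis. Payload 8.9 kg.
Tool frame: the origin (TCP) lies midway between the tips of the shut fingers; the grasp point (between the pads) lies behind it (bot.grip_point_offset is the z of the grasp point in the tool frame, in m); z points along the fingers, y is the line along which they close (so a half turn about z gives the same grasp; the last joint's range is limited). The gripper opens to 85 mm and grips with 20 to 120 N. Pads are 22 mm wide; open, the fingers measure 114 mm over their backs; the gripper's body (76 mm by 85 mm) begins 54 mm behind the grasp point. The pads swing forward as they close: fully open they stand 13 mm farther back than shut.
Start: joints at [-1.398, 0.291, -0.153, 1.127, 0, 1.431], TCP at [0.161, -0.5, 0.231] pointing down, gripper open.
Joint ranges: [-2.52, 2.52], [-0.91, 1.74], [-1.3, 1.37], [-1.96, 2.02], [-1.52, 1.47], [-3.14, 3.14]. Speed limits (rad/s): [2.22, 2.22, 2.79, 3.14, 3.14, 3.14].

INTERFACE

Orientations are given as a unit quaternion [w, x, y, z].
In Python, from rig import bot gives the robot as it stands.
- The arm moves only by the shell command python3 -m crank 'ROWS' [FORCE]. ROWS is JSON, a list of rows, each a list of 3 entries, a list of its own where there are three numbers: the shift along the tool's x, y, z as a fraction of full scale, then the turn about the tool's z as a fraction of full scale, then the opening, from 0 (shut) to 1 (fully open). In form: [[[x, y, z], turn, claw], ...]. A call has 1 to 20 rows; each row shifts and turns the commanded pose from where the row before left it, along the tool's axes as they then stand; what a row does not reach is not made up. Full scale, the value 1, is 0.5 m for a shift and 90 degrees for a turn. A row lasts 1/12 s, in which the tool goes at most 41.7 mm and 7.16 degrees, less where a joint would pass 70% of its speed; a pose out of reach is approached as far as the arm can. A call with a number of a shift or a turn outside -1 to 1 is refused whole. A call with a gripper value outside its range is refused whole. The fingers move at their own pace and stop on an object; FORCE is the grip in N (left out, the last holds). Time passes only in rows, so rows that do not move let the fingers close. It gives the time, the measured TCP pose, the force, the opening and the grip force at its end, in the units of the state.
- bot.state(): the state, without advancing time (a new reading comes with each control period).
- bot.snapshot(name): name is "scene" or "top" or "wrist"; returns the picture (384x512x3 uint8, blue, green, red); there is no depth.
- bot.get_calibration(name): a dict with "camera_matrix" (3x3 intrinsics, pixels), "k1" (the pictures are not rectified: a ray, as slopes to the right and down, at radius r is drawn at 1 + k1 r^2 times it, then the intrinsics apply), "rvec" (rotation vector, rad) and "tvec" (3), from world to camera coordinates, as OpenCV has them. Camera axes: x right, y down, z forward; pixel columns grow to the right and rows downward; lengths in m; the calibration is good to about 2 mm. A picture is of the moment at which its call begins: read the wrist's pose just before it. get_calibration takes no time and is no camera call; for the wrist camera it gives the pose at the moment of the call.
- bot.hand_in(): hands the job in; it is judged then, once.
Trained networks look in the newest picture that a camera, given by its name, has taken for a name from the list of things; names that differ only in an ending like _2 or _b are one class to them, and where a whole thing is asked for, a point or a joint stands for the part that bears it (a point fixed in the world has none). Each returns a list of dicts, best first, with "conf" (0 to 1); they miss things now and then, are a little off and sometimes report something else, mostly with a low value. They report only what shows in the picture. A call takes as long as a camera call.
- bot.recognise(target, camera): "centre" ([row, column] as shares, 0 to 1, of the picture: columns of its width, rows of its height, amid what is visible of it).
- bot.landmark_of(target, camera): "centre" ([row, column] as shares, 0 to 1, of the picture: columns of its width, rows of its height: a listed point, or the origin of a listed thing).
The state is a dict: "time": time; "joint_pos": joint angles; "joint_vel": joint speeds; "joint_torque": joint torques, N m; "eef_pos": TCP position; "ee_rot": TCP orientation; "ft_force": force on the tool from outside, world axes, zero at the start; "moment": the same for the moment, N m; "gripper_width": finger opening in m; "grasp_force": force on a finger pad.
Only numpy, scipy, OpenCV 4.12 (cv2) and the standard library are available. Lean on these libraries where they do the work, as an engineer would, in place of code of your own. Each camera call takes 0.05 s, during which the arm holds its last target. There are 200 camera calls.

TASK

The tilt-out key drawer has been left ajar: push it fully shut with the fingertips, then lock it by pressing the blue, then the yellow, then the red key on top of the box, each all the way in; the keys stay in once pressed. Press no key before the drawer is shut, leave the white key up, and leave the flask, the bowl and the spectacle case where they stand.

Things in the scene. Friction and masses are not known exactly. Their poses are not given: they have to be found in the camera images.
- keybox: Grey plastic key box with a black top, screwed to the slab (cannot move), 120 deep (x) x 200 wide (y) x 120 mm high. Origin: centre of its underside; z up; its front, with the drawer, looks along its own -x, roughly towards the robot. Four round push keys stand in a row along its y on the top.
- drawer (a joint): Tilt angle of the turquoise plastic tilt-out drawer in the box's front, rad: 0 = fully shut (panel upright, hard stop), 0.6 = all the way out. Hinged along the front panel's bottom edge, at box local x = -60 mm, 12 mm above the slab; the panel's top leans out to box -x. Stiff: stays where it is left; about 2 to 5 N on the panel's upper part shuts it.
- drawer_edge (a point): Middle of the top edge of the drawer front panel's outer face, 96 mm from the hinge line; moves with the drawer. Panel 200 mm wide, 96 tall, 8 thick. Shut: outer face at box local x = -60 mm, 8 mm proud of the black top; top edge 108 mm above the slab.
- blue_top (a point): Centre of the top of the blue round key: 24 mm diameter, flat, 134 mm above the slab when up, 126 mm when fully in (box top at 120 mm). Its axis is vertical. The four keys share a row at local x = +10 mm of the box, 46 mm apart; which colour is where varies. Moves with the key.
- key_blue (a joint): How far the blue key is pushed down, m: 0 = up, 0.008 = fully in, at a hard stop. Takes about 4 N; it latches by friction and stays in where left, with no spring back.
- yellow_top (a point): Centre of the top of the yellow round key: 24 mm diameter, flat, 134 mm above the slab when up, 126 mm when fully in (box top at 120 mm). Its axis is vertical. The four keys share a row at local x = +10 mm of the box, 46 mm apart; which colour is where varies. Moves with the key.
- key_yellow (a joint): How far the yellow key is pushed down, m: 0 = up, 0.008 = fully in, at a hard stop. Takes about 4 N; it latches by friction and stays in where left, with no spring back.
- red_top (a point): Centre of the top of the red round key: 24 mm diameter, flat, 134 mm above the slab when up, 126 mm when fully in (box top at 120 mm). Its axis is vertical. The four keys share a row at local x = +10 mm of the box, 46 mm apart; which colour is where varies. Moves with the key.
- key_red (a joint): How far the red key is pushed down, m: 0 = up, 0.008 = fully in, at a hard stop. Takes about 4 N; it latches by friction and stays in where left, with no spring back.
- white_top (a point): Centre of the top of the white round key: 24 mm diameter, flat, 134 mm above the slab when up, 126 mm when fully in (box top at 120 mm). Its axis is vertical. The four keys share a row at local x = +10 mm of the box, 46 mm apart; which colour is where varies. Moves with the key.
- key_white (a joint): How far the white key is pushed down, m: 0 = up, 0.008 = fully in, at a hard stop. Takes about 4 N; it latches by friction and stays in where left, with no spring back.
- flask: Capped blue ceramic rosewater flask, loose, upright, 84 mm across, 172 mm tall, slim neck. Origin: centre of its underside. Stands beside the key box.
- bowl: Blue glass evil-eye bowl, loose, 112 mm across the rim, 40 mm high. Origin: centre of its underside. Stands beside the key box.
- case: Closed wooden spectacle case, loose, 58 (x) x 160 (y) x 36 mm high. Origin: centre of its underside. Lies behind the key box.

How it is judged:
By the outcome, as a careful person would: the job done as asked, in the order asked, and still so for the second after the job is handed in, with the robot touching nothing.
It also fails if it takes over 54 s, if anything falls off the work surface, if the arm or the gripper's body presses on something with over 40 N, if the wrist force passes 120 N, or if a joint passes its speed limit or range.

## Working session

There is one attempt and no reset: what is moved stays moved. The work goes in short steps, Python scripts to look and compute and a shell command to move; the robot and the scene stay as the last step left them, time stands still between calls to the robot, and variables do not carry over. Pictures are saved under pics/ and viewed, at most 10 in all, crops included, and the job is handed in when it is done.

```bash
mkdir -p pics; cat > h.py <<'E'
import numpy as np, cv2
from rig import bot
from scipy.spatial.transform import Rotation as R
def ray(cam,c):
    k=bot.get_calibration(cam); K=np.array(k["camera_matrix"],float)
    p=np.array([[[c[1]*512,c[0]*384]]])
    u=cv2.undistortPoints(p,K,np.array([k["k1"],0,0,0],float))[0,0]
    Rm=cv2.Rodrigues(np.array(k["rvec"],float))[0]; t=np.array(k["tvec"],float).ravel()
    return -Rm.T@t, Rm.T@np.array([u[0],u[1],1])
def onz(cam,c,z):
    o,d=ray(cam,c); return o+d*(z-o[2])/d[2]
def tri(c1,a,c2,b):
    o1,d1=ray(c1,a);o2,d2=ray(c2,b)
    s=np.linalg.lstsq(np.c_[d1,-d2],o2-o1,rcond=None)[0]
    p,q=o1+d1*s[0],o2+d2*s[1]; return (p+q)/2,np.linalg.norm(p-q)
E
python3 - <<'E'
from h import *
np.set_printoptions(precision=4,suppress=True)
for cam in ("top","scene"):
    cv2.imwrite(f"pics/{cam}0.png",bot.snapshot(cam))
    for n,z in dict(blue_top=.134,yellow_top=.134,red_top=.134,white_top=.134,keybox=0,drawer_edge=.1,flask=0,bowl=0,case=0).items():
        for r in bot.landmark_of(n,cam)[:2]:
            c=r["centre"]; print(cam,n,round(r["conf"],2),np.array([c[1]*512,c[0]*384]).round(),onz(cam,c,z)[:2], c)
s=bot.state();print(s["time"],s["eef_pos"],s["ee_rot"],R.from_quat(np.roll(s["ee_rot"],-1)).as_matrix())
E
```

```text
top blue_top 0.67 [360. 224.] [ 0.577  -0.1646] [0.5828, 0.7039]
top yellow_top 0.51 [312. 209.] [ 0.6049 -0.072 ] [0.5438, 0.6086]
top red_top 0.46 [288. 203.] [ 0.6148 -0.0264] [0.5299, 0.5623]
top white_top 0.41 [334. 220.] [ 0.584  -0.1139] [0.5727, 0.6518]
top keybox 0.7 [317. 226.] [ 0.5826 -0.1001] [0.5891, 0.6182]
top drawer_edge 0.92 [311. 272.] [ 0.4843 -0.074 ] [0.7086, 0.6078]
top drawer_edge 0.45 [288. 206.] [ 0.6151 -0.0289] [0.5359, 0.5627]
top flask 0.92 [226. 226.] [0.5814 0.1081] [0.5878, 0.441]
top bowl 0.95 [396. 262.] [ 0.5042 -0.277 ] [0.682, 0.7729]
top case 0.84 [331. 153.] [ 0.7564 -0.137 ] [0.399, 0.6461]
scene blue_top 0.62 [209. 150.] [ 0.5725 -0.1699] [0.3896, 0.4074]
scene yellow_top 0.63 [236. 165.] [ 0.5974 -0.0708] [0.4286, 0.4611]
scene red_top 0.41 [247. 171.] [ 0.6079 -0.0338] [0.4448, 0.482]
scene white_top 0.37 [221. 157.] [ 0.5849 -0.1224] [0.4081, 0.4324]
scene keybox 0.81 [232. 194.] [ 0.5749 -0.0991] [0.5062, 0.4535]
scene drawer_edge 0.57 [253. 155.] [ 0.4956 -0.0714] [0.4026, 0.4945]
scene flask 0.81 [297. 219.] [0.5842 0.1075] [0.5714, 0.5805]
scene bowl 0.7 [195. 162.] [ 0.4931 -0.2774] [0.4224, 0.3818]
scene case 0.61 [189. 228.] [ 0.7448 -0.1374] [0.5938, 0.3682]
1.0 [ 0.1611 -0.4997  0.2313] [ 0.      0.9879  0.1553 -0.    ] [[ 0.9518  0.3068 -0.    ]
 [ 0.3068 -0.9518 -0.    ]
 [-0.      0.     -1.    ]]
```

View pics/top0.png

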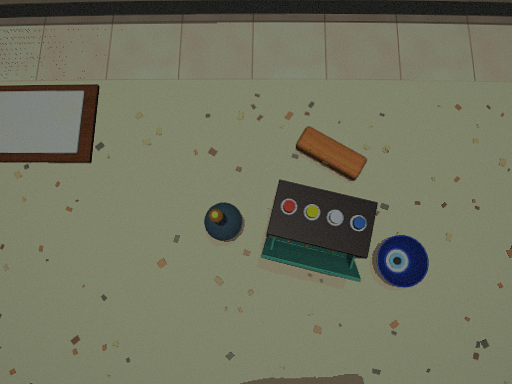

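View pics/scene0.png

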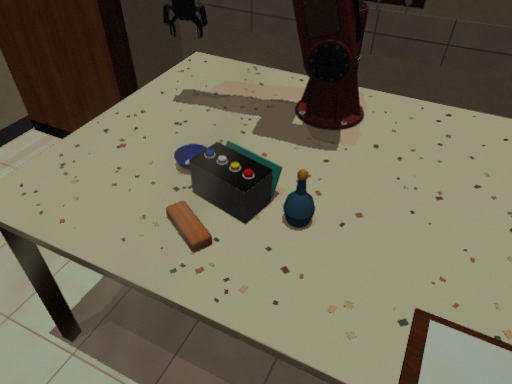

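The top view shows the keys as red (289,206), yellow (312,212), white (336,217) and blue (359,223), which matches the networks. The drawer leans out towards the robot, with its edge around row 272. I'll refine the box pose from the blobs next.

```bash
python3 - <<'E'
from h import *
from scipy.optimize import least_squares
np.set_printoptions(precision=4,suppress=True)
seeds={"top":[(289,206),(312,212),(336,217),(359,223)],"scene":[(248,173),(235,167),(222,160),(210,153)]}
obs={}
for cam in seeds:
    im=cv2.imread(f"pics/{cam}0.png").astype(int); mx=im.max(2)
    for i,(u,v) in enumerate(seeds[cam]):
        m=np.zeros(mx.shape,np.uint8); cv2.circle(m,(u,v),9 if cam=="top" else 6,1,-1)
        ys,xs=np.nonzero((mx>90)&(m>0)); c=np.array([xs.mean()+.5,ys.mean()+.5]); 
        obs[cam,i]=c; print(cam,i,c,len(xs))
def key(p,i):
    x,y,t=p; c,s=np.cos(t),np.sin(t); ly=(1.5-i)*.046
    return np.array([x+c*.01-s*ly,y+s*.01+c*ly])
for cams in (("top",),("scene",),("top","scene")):
    f=lambda p:np.concatenate([key(p,i)-onz(cam,(obs[cam,i][1]/384,obs[cam,i][0]/512),.130)[:2] for cam in cams for i in range(4)])
    r=least_squares(f,[.59,-.1,-.26]); print(cams,r.x,np.abs(r.fun).max())
p=r.x;t=p[2];c,s=np.cos(t),np.sin(t)
for i,n in enumerate("RYWB"): print(n,key(p,i))
# drawer edge
k=(.7086,.6078);k2=(.4026,.4945)
P,e=tri("top",k,"scene",k2); d=P[:2]-p[:2]; print("edge",P,e,"local",d@[c,s],d@[-s,c])
for a in (.2,.3,.4,.5,.6):print(a,-.06-.096*np.sin(a),.012+.096*np.cos(a), [ (onz(cm,kk,.012+.096*np.cos(a))[:2]-p[:2])@[c,s] for cm,kk in (("top",k),("scene",k2))])
print("shut face mid", p[:2]-.06*np.array([c,s]),"normal x",c,s, "grip off",bot.grip_point_offset)
E
```

```text
top 0 [288.9898 206.398 ] 196
top 1 [312.08 211.86] 200
top 2 [335.6495 217.6598] 194
top 3 [358.7732 222.9153] 183
scene 0 [248.4403 173.709 ] 67
scene 1 [235.2857 166.6286] 70
scene 2 [222.4242 159.8485] 66
scene 3 [210.0435 153.3478] 46
('top',) [ 0.5845 -0.0936 -0.2261] 0.00043678934238441935
('scene',) [ 0.5867 -0.0912 -0.2286] 0.0005156765014349557
('top', 'scene') [ 0.5856 -0.0924 -0.2273] 0.001452407776812395
R [ 0.6109 -0.0274]
Y [ 0.6005 -0.0723]
W [ 0.5902 -0.1171]
B [ 0.5798 -0.1619]
edge [ 0.4843 -0.076   0.091 ] 0.0017655914939981065 local -0.10245943496747748 -0.006854173460784825
0.2 -0.07907225575632587 0.1060863914727592 [np.float64(-0.10272038028970243), np.float64(-0.08600753844776482)]
0.3 -0.0883699398394886 0.10371230295605817 [np.float64(-0.10275861508450626), np.float64(-0.08852463802687002)]
0.4 -0.09738416086163046 0.10042185542427697 [np.float64(-0.10281160787955383), np.float64(-0.09201329653267146)]
0.5 -0.10602485170600348 0.09624792594147578 [np.float64(-0.10287882918835418), np.float64(-0.09643865644257622)]
0.6 -0.11420567744592339 0.09123221903132912 [np.float64(-0.10295960735781008), np.float64(-0.10175650102319406)]
shut face mid [ 0.5272 -0.0789] normal x 0.9742707896153778 -0.2253806302729413 grip off -0.0187
```

```bash
python3 -m crank '[[[0,0,0],0.057,0],[[0,0,0],0.057,0],[[0,0,0],0.057,0],[[0,0,0],0.057,0],[[0,0,0],0.057,0],[[0,0,0],0.058,0],[[0,0,0],0,0],[[0,0,0],0,0]]' 30
python3 -m crank '[[[0.0177,-0.0616,0],0,0],[[0.0177,-0.0616,0],0,0],[[0.0177,-0.0616,0],0,0],[[0.0177,-0.0616,0],0,0],[[0.0177,-0.0616,0],0,0],[[0.0177,-0.0616,0],0,0],[[0.0177,-0.0616,0],0,0],[[0.0177,-0.0616,0],0,0],[[0.0177,-0.0616,0],0,0],[[0.0177,-0.0616,0],0,0],[[0.0177,-0.0616,0],0,0],[[0.0177,-0.0616,0],0,0],[[0.0177,-0.0616,0],0,0],[[0.0177,-0.0616,0],0,0],[[0.0177,-0.0616,0],0,0],[[0.0177,-0.0616,0],0,0],[[0,0,0],0,0],[[0,0,0],0,0]]'
cat >> h.py <<'E'
P=np.array([.5856,-.0924,-.2273])
def loc():
    s=bot.state(); c,n=np.cos(P[2]),np.sin(P[2]); d=np.array(s["eef_pos"][:2])-P[:2]
    M=R.from_quat(np.roll(s["ee_rot"],-1)).as_matrix()
    print("t",round(s["time"],2),"local mm",np.round(1e3*np.array([d@[c,n],d@[-n,c],s["eef_pos"][2]]),1),"F",np.round(s["ft_force"],1),"yaw",np.round(np.arctan2(M[1,0],M[0,0]),4),"w",s["gripper_width"])
E
python3 -c "from h import *; loc()"
```

```text
time: 1.67
eef_pos: [0.1611, -0.4997, 0.2313]
ee_rot: [0.0, 0.994, -0.112, 0.0]
ft_force: [-0.2, -0.2, 0.1]
gripper_width: -0.0002
grasp_force: 0.0
time: 3.17
eef_pos: [0.4103, -0.0502, 0.2313]
ee_rot: [0.0, 0.994, -0.11, -0.0]
ft_force: [0.4, -0.7, -0.4]
gripper_width: -0.0004
grasp_force: 0.0
t 3.17 local mm [-180.3    1.6  231.3] F [ 0.4 -0.7 -0.4] yaw -0.2207 w -0.00043129361920841324
```

```bash
python3 -m crank '[[[0,0,0.049],0.004,0],[[0,0,0.049],0,0],[[0,0,0.049],0,0],[[0,0,0.049],0,0],[[0,0,0.049],0,0],[[0,0,0.049],0,0],[[0.03,0,0],0,0],[[0.03,0,0],0,0],[[0.03,0,0],0,0],[[0.02,0,0],0,0],[[0,0,0],0,0]]'
python3 -m crank '[[[0.008,0,0],0,0],[[0.008,0,0],0,0],[[0.008,0,0],0,0],[[0.008,0,0],0,0],[[0.008,0,0],0,0],[[0.008,0,0],0,0],[[0.008,0,0],0,0],[[0.008,0,0],0,0],[[0.008,0,0],0,0],[[0.008,0,0],0,0]]'
python3 -c "from h import *; loc()"
```

```text
time: 4.08
eef_pos: [0.4651, -0.066, 0.0845]
ee_rot: [0.0, 0.993, -0.116, 0.001]
ft_force: [-0.5, -0.2, 1.2]
gripper_width: -0.0
grasp_force: 0.0
time: 4.92
eef_pos: [0.5028, -0.0734, 0.0843]
ee_rot: [-0.0, 0.993, -0.116, 0.0]
ft_force: [-1.8, -0.5, 2.0]
gripper_width: 0.0001
grasp_force: 1.1
t 4.92 local mm [-85.   -0.1  84.3] F [-1.8 -0.5  2. ] yaw -0.2331 w 5.4415505044029126e-05
```

```bash
python3 -m crank '[[[0.004,0,0],0,0],[[0.004,0,0],0,0],[[0.004,0,0],0,0],[[0.004,0,0],0,0],[[0.003,0,0],0,0],[[0.002,0,0],0,0],[[0.002,0,0],0,0],[[0,0,0],0,0]]'
python3 -c "from h import *; loc()"
```

```text
time: 5.58
eef_pos: [0.5138, -0.0761, 0.0843]
ee_rot: [0.0, 0.993, -0.116, 0.0]
ft_force: [-1.4, 0.7, 1.5]
gripper_width: 0.0001
grasp_force: 0.3
t 5.58 local mm [-73.6  -0.3  84.3] F [-1.4  0.7  1.5] yaw -0.2333 w 9.060211170576153e-05
```

```bash
python3 -m crank '[[[0.002,0,0],0,0],[[0.002,0,0],0,0],[[0.002,0,0],0,0],[[0.002,0,0],0,0],[[0,0,0],0,0],[[0,0,0],0,0]]'
python3 -c "from h import *; loc()"
```

```text
time: 6.08
eef_pos: [0.5168, -0.0767, 0.0842]
ee_rot: [-0.0, 0.993, -0.116, -0.001]
ft_force: [-4.6, 0.8, 3.6]
gripper_width: 0.0002
grasp_force: 2.6
t 6.08 local mm [-70.6  -0.2  84.2] F [-4.6  0.8  3.6] yaw -0.2332 w 0.00016838728574005918
```

Moved only 3 of 4 mm, and the force is rising. I'll go on until the hard stop is clear.

```bash
for i in 1; do python3 -m crank '[[[0.002,0,0],0,0],[[0.002,0,0],0,0],[[0,0,0],0,0],[[0,0,0],0,0]]' >/dev/null; done; python3 -c "from h import *; loc()"
python3 -m crank '[[[0.002,0,0],0,0],[[0.002,0,0],0,0],[[0,0,0],0,0],[[0,0,0],0,0]]' >/dev/null; python3 -c "from h import *; loc()"
```

```text
t 6.42 local mm [-70.5  -0.2  83.9] F [-11.3   2.2   8.7] yaw -0.2332 w 0.00016718591893037313
t 6.75 local mm [-70.5  -0.1  83.7] F [-19.1   3.6  13.8] yaw -0.2331 w 8.549112420934188e-05
```

The drawer is at its hard stop (19 N, no movement). I'll retreat, raise and check.

```bash
python3 -m crank '[[[-0.02,0,0],0,0],[[-0.03,0,0],0,0],[[-0.03,0,0],0,0],[[-0.03,0,0],0,0],[[0,0,-0.05],0,0],[[0,0,-0.05],0,0],[[0,0,-0.05],0,0],[[0,0,-0.05],0,0],[[0,0,-0.03],0,0],[[0,0,0],0,0]]'
python3 - <<'E'
from h import *
loc()
im=bot.snapshot("top"); cv2.imwrite("pics/t1.png",cv2.resize(im[130:320,190:450],None,fx=3,fy=3)); print(bot.landmark_of("drawer_edge","top")[:1])
E
```

```text
time: 7.58
eef_pos: [0.4704, -0.066, 0.2026]
ee_rot: [0.001, 0.993, -0.116, 0.003]
ft_force: [1.0, -0.6, 0.4]
gripper_width: -0.0001
grasp_force: 0.0
t 7.58 local mm [-1.182e+02 -2.000e-01  2.026e+02] F [ 1.  -0.6  0.4] yaw -0.2334 w -5.2718986474188054e-05
[{'centre': [0.6513, 0.6102], 'conf': 0.59}]
```

View pics/t1.png

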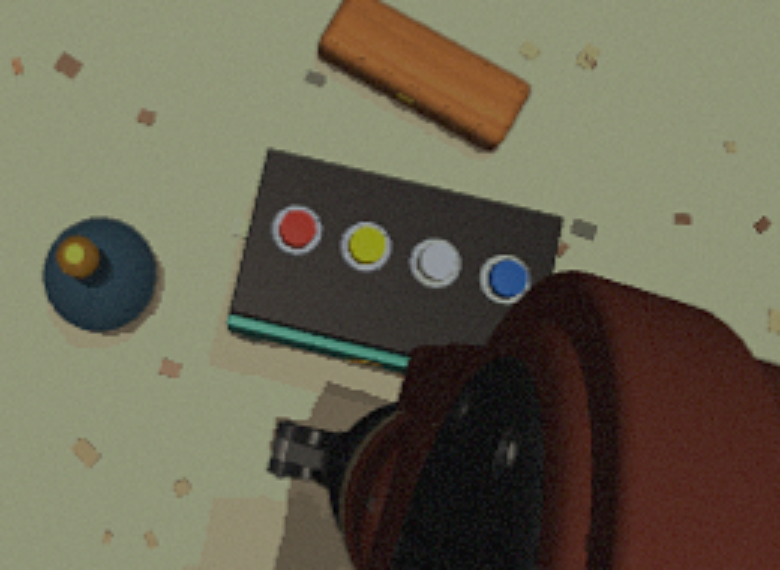

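The drawer now lies flush against the box front, and all the keys and loose things are as they were. Next is blue, which sits at local (10,-69).

```bash
python3 -m crank '[[[0.0427,0.0229,0],0.004,0],[[0.0427,0.0229,0],0,0],[[0.0427,0.0229,0],0,0],[[0.0427,0.0229,0],0,0],[[0.0427,0.0229,0],0,0],[[0.0427,0.0229,0],0,0],[[0,0,0.03],0,0],[[0,0,0.03],0,0],[[0,0,0.03],0,0],[[0,0,0.03],0,0],[[0,0,0],0,0],[[0,0,0],0,0]]'
python3 - <<'E'
from h import *
loc()
im=bot.snapshot("scene"); cv2.imwrite("pics/s2.png",cv2.resize(im[90:250,150:340],None,fx=4,fy=3.75))
E
```

```text
time: 8.68
eef_pos: [0.5751, -0.1618, 0.1378]
ee_rot: [-0.0, 0.993, -0.12, -0.001]
ft_force: [0.0, -0.7, 0.6]
gripper_width: 0.0
grasp_force: 0.0
t 8.68 local mm [  5.4 -70.  137.8] F [ 0.  -0.7  0.6] yaw -0.2396 w 4.303692654106399e-05
```

View pics/s2.png

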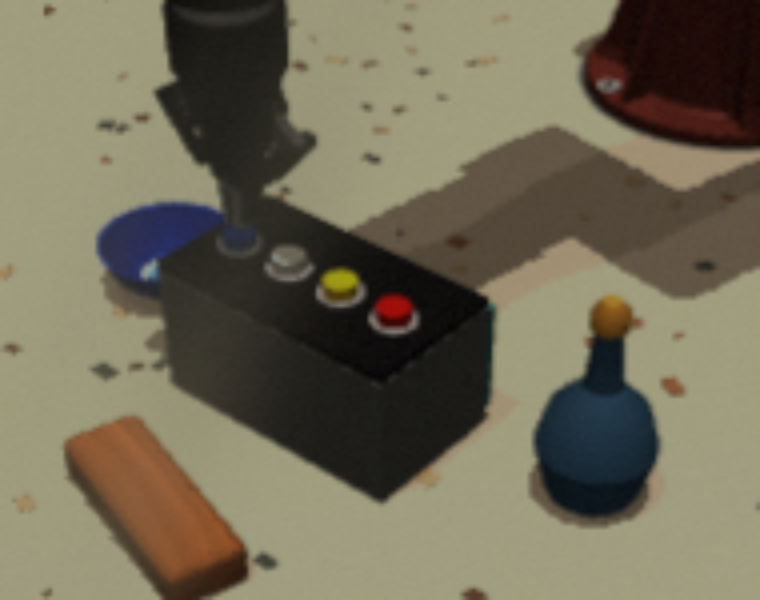

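The fingers stand over blue at (238,240 in the crop), 4.6 mm short in x. I'll correct that and then press in small steps.

```bash
python3 -m crank '[[[0.009,-0.002,0],-0.008,0],[[0,0,0.004],0,0],[[0,0,0.004],0,0],[[0,0,0.004],0,0],[[0,0,0.004],0,0],[[0,0,0.004],0,0],[[0,0,0.003],0,0],[[0,0,0],0,0],[[0,0,0],0,0]]'; python3 -c "from h import *; loc()"
```

```text
time: 9.48
eef_pos: [0.5807, -0.1623, 0.1278]
ee_rot: [0.0, 0.994, -0.113, 0.0]
ft_force: [0.3, -0.9, 1.9]
gripper_width: 0.0
grasp_force: 0.6
t 9.48 local mm [ 11.  -69.2 127.8] F [ 0.3 -0.9  1.9] yaw -0.227 w 2.2016663582085454e-05
```

```bash
python3 -m crank '[[[0,0,0.003],0,0],[[0,0,0.003],0,0],[[0,0,0.002],0,0],[[0,0,0],0,0],[[0,0,0],0,0]]'>/dev/null; python3 -c "from h import *; loc()"
python3 -m crank '[[[0,0,0.002],0,0],[[0,0,0.002],0,0],[[0,0,0],0,0],[[0,0,0],0,0]]'>/dev/null; python3 -c "from h import *; loc()"
```

```text
t 9.9 local mm [ 11.1 -69.2 125.9] F [-5.2  2.  22.2] yaw -0.2269 w -0.0003275749567360439
t 10.23 local mm [ 11.2 -69.2 125.7] F [-12.    4.2  40.3] yaw -0.2268 w -0.0003769659424086375
```

Blue has bottomed at 126 mm. Now yellow, 92 mm along box +y, passing over white at a safe height.

```bash
python3 -m crank '[[[0,0,-0.025],0,0],[[0,0,-0.03],0,0],[[0,0,-0.03],0,0],[[0,-0.046,0],0,0],[[0,-0.046,0],0,0],[[0,-0.046,0],0,0],[[0,-0.046,0],0,0],[[0,0,0],0,0],[[0,0,0],0,0]]'>/dev/null; python3 -c "from h import *; loc()"
```

```text
t 10.98 local mm [ 10.4  23.8 163.8] F [ 0.9 -0.  -0.6] yaw -0.2251 w 0.00019717908518933523
```

```bash
python3 -m crank '[[[0,0,0.02],0,0],[[0,0,0.02],0,0],[[0,0,0.01],0,0],[[0,0,0.005],0,0],[[0,0,0.005],0,0],[[0,0,0.005],0,0],[[0,0,0.004],0,0],[[0,0,0.004],0,0],[[0,0,0.004],0,0],[[0,0,0.003],0,0],[[0,0,0],0,0],[[0,0,0],0,0]]'>/dev/null; python3 -c "from h import *; loc()"
python3 -m crank '[[[0,0,0.002],0,0],[[0,0,0.002],0,0],[[0,0,0],0,0],[[0,0,0],0,0]]'>/dev/null; python3 -c "from h import *; loc()"
```

```text
t 11.98 local mm [ 11.2  22.6 126. ] F [-7.3 -0.5 17.6] yaw -0.227 w 3.8845269406995956e-06
t 12.32 local mm [ 11.2  22.6 125.7] F [-14.1   0.5  34.8] yaw -0.227 w 0.00016726023228833244
```

Yellow has bottomed. Now red, 46 mm further on.

```bash
python3 -m crank '[[[0,0,-0.025],0,0],[[0,0,-0.03],0,0],[[0,0,-0.03],0,0],[[0,-0.046,0],0,0],[[0,-0.047,0],0,0],[[0,0,0],0,0],[[0,0,0],0,0]]'>/dev/null; python3 -c "from h import *; loc()"
python3 -m crank '[[[0,0,0.02],0,0],[[0,0,0.02],0,0],[[0,0,0.01],0,0],[[0,0,0.005],0,0],[[0,0,0.005],0,0],[[0,0,0.005],0,0],[[0,0,0.004],0,0],[[0,0,0.004],0,0],[[0,0,0.004],0,0],[[0,0,0.003],0,0],[[0,0,0],0,0],[[0,0,0],0,0]]'>/dev/null; python3 -c "from h import *; loc()"
python3 -m crank '[[[0,0,0.002],0,0],[[0,0,0.002],0,0],[[0,0,0],0,0],[[0,0,0],0,0]]'>/dev/null; python3 -c "from h import *; loc()"
```

```text
t 12.9 local mm [ 10.5  53.7 163.9] F [-0.1 -0.1 -0.2] yaw -0.1966 w 0.0002729307293796348
t 13.9 local mm [ 11.1  52.9 125.7] F [-5.1 -0.5 10.3] yaw -0.1984 w 0.00022224025924411404
t 14.23 local mm [ 11.3  53.  125.3] F [-10.3  -0.3  24.5] yaw -0.1983 w -0.00013300386306534066
```

The sideways move was cut short by about 15 mm, so red was pressed off-centre. I'll raise, centre and press it again.

```bash
python3 -m crank '[[[0,0,-0.025],0,0],[[0,0,-0.03],0,0],[[0,0,-0.03],0,0],[[0,0,0],0.018,0],[[0,-0.016,0],0,0],[[0,-0.015,0],0,0],[[0,0,0],0,0],[[0,0,0],0,0]]'>/dev/null; python3 -c "from h import *; loc()"
```

```text
t 14.9 local mm [ 10.5  54.3 164.8] F [ 0.1 -0.4  0.8] yaw -0.202 w -4.010795692240102e-06
```

```bash
python3 -c "
from h import *
s=bot.state();print(np.round(s['joint_pos'],3),np.round(s['joint_vel'],3),np.round(s['joint_torque'],1),s['ft_force'])
im=bot.snapshot('scene'); cv2.imwrite('pics/s3.png',cv2.resize(im[40:250,150:400],None,fx=3,fy=2.8))"
```

```text
[-0.203  0.491 -0.028  1.054  0.027  3.141] [-0.002 -0.003  0.005 -0.    -0.002  0.001] [  0.  -66.3  32.4   0.    0.2   0. ] [ 0.12563124 -0.38590327  0.77710994]
```

View pics/s3.png

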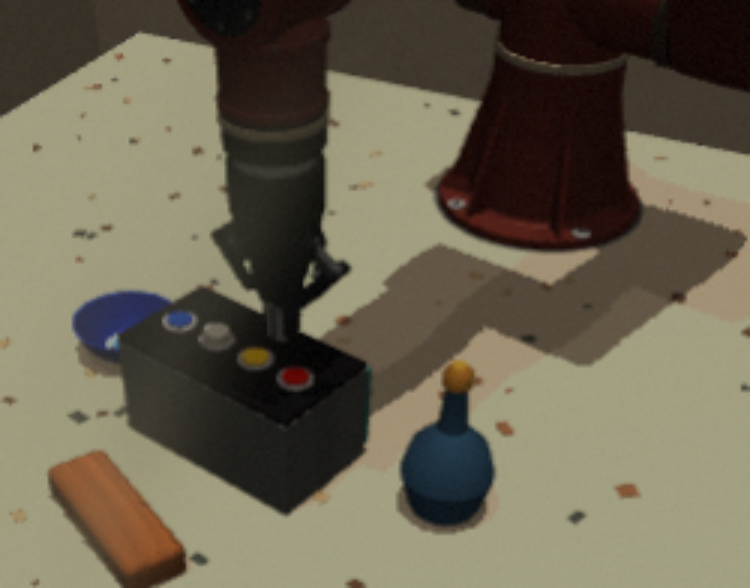

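The wrist joint is at its limit (3.14). The picture shows blue, yellow and red low and white up. I'll turn the wrist back away from the limit, then press red again centred.

```bash
python3 -m crank '[[[0,0,0],-0.06,0],[[0,0,0],-0.06,0],[[0,0,0],-0.06,0],[[0,0,0],-0.06,0],[[0,0,0],-0.06,0],[[0,0,0],0,0],[[0,0,0],0,0]]'>/dev/null; python3 -c "
from h import *; loc()
s=bot.state();print(np.round(s['joint_pos'],3))
M=R.from_quat(np.roll(s['ee_rot'],-1)).as_matrix(); print((M.T@(np.array([.6109,-.0274,.140])-s['eef_pos'])/.5).round(4))"
```

```text
t 15.53 local mm [ 10.8  54.  165.4] F [-0.3  1.2 -0.4] yaw 0.2658 w 0.00019739739243973976
[-0.203  0.491 -0.027  1.054  0.027  2.672]
[ 0.0123 -0.026   0.0516]
```

```bash
python3 -m crank '[[[0.006,-0.013,0],0,0],[[0.006,-0.013,0],0,0],[[0,0,0.02],0,0],[[0,0,0.02],0,0],[[0,0,0.01],0,0],[[0,0,0.005],0,0],[[0,0,0.005],0,0],[[0,0,0.005],0,0],[[0,0,0.004],0,0],[[0,0,0.004],0,0],[[0,0,0.004],0,0],[[0,0,0.003],0,0],[[0,0,0],0,0],[[0,0,0],0,0]]'>/dev/null; python3 -c "from h import *; loc()"
python3 -m crank '[[[0,0,0.002],0,0],[[0,0,0.002],0,0],[[0,0,0],0,0],[[0,0,0],0,0]]'>/dev/null; python3 -c "from h import *; loc()"
```

```text
t 16.7 local mm [ 10.1  69.2 126.3] F [0.3 0.1 0.7] yaw 0.2685 w 0.00040529145174332315
t 17.03 local mm [ 10.2  69.2 126. ] F [-6.   0.  16.2] yaw 0.2684 w 9.338677224875246e-05
```

```bash
python3 -m crank '[[[0,0,0.002],0,0],[[0,0,0.002],0,0],[[0,0,0],0,0],[[0,0,0],0,0]]'>/dev/null; python3 -c "from h import *; loc()"
python3 -m crank '[[[0,0,-0.025],0,0],[[0,0,-0.03],0,0],[[0,0,-0.05],0,0],[[0,0,-0.05],0,0],[[0,0,-0.05],0,0],[[-0.06,0,0],0,0],[[-0.06,0,0],0,0],[[-0.06,0,0],0,0],[[-0.06,0,0],0,0],[[-0.06,0,0],0,0],[[-0.06,0,0],0,0],[[-0.06,0,0],0,0],[[-0.06,0,0],0,0],[[0,0,0],0,0],[[0,0,0],0,0]]'>/dev/null
python3 - <<'E'
from h import *
loc()
a=bot.snapshot("top")[130:320,190:450]; b=bot.snapshot("scene")[130:260,150:330]
cv2.imwrite("pics/f.png",np.vstack([cv2.resize(a,(400,292)),cv2.resize(b,(400,289))]))
for n in ("flask","bowl","case"):
    print(n,[onz(c,bot.landmark_of(n,c)[0]["centre"],0)[:2].round(4) for c in ("top","scene")])
for n in("red_top","yellow_top","white_top","blue_top"):
    a,b=[bot.landmark_of(n,c) for c in ("top","scene")]
    if a and b: print(n,tri("top",a[0]["centre"],"scene",b[0]["centre"]))
E
```

```text
t 17.37 local mm [ 10.3  69.2 125.7] F [-11.9   0.3  34.5] yaw 0.2685 w 0.00041069832143736596
t 18.62 local mm [-201.6  -48.   222.2] F [0.7 0.1 0. ] yaw 0.2668 w 5.7425233388289055e-05
flask [array([0.5761, 0.1079]), array([0.5824, 0.1044])]
bowl [array([ 0.51  , -0.2821]), array([ 0.4961, -0.274 ])]
case [array([ 0.7533, -0.1388]), array([ 0.7406, -0.1391])]
red_top (array([ 0.61475786, -0.03441697,  0.12019492]), np.float64(0.006507469614614919))
yellow_top (array([ 0.62952127, -0.11711532,  0.13134365]), np.float64(0.10124743394956696))
white_top (array([ 0.58618694, -0.1164537 ,  0.13948272]), np.float64(0.0002432121813628305))
blue_top (array([ 0.57427574, -0.16124658,  0.13256935]), np.float64(0.003937816594816139))
```

View pics/f.png

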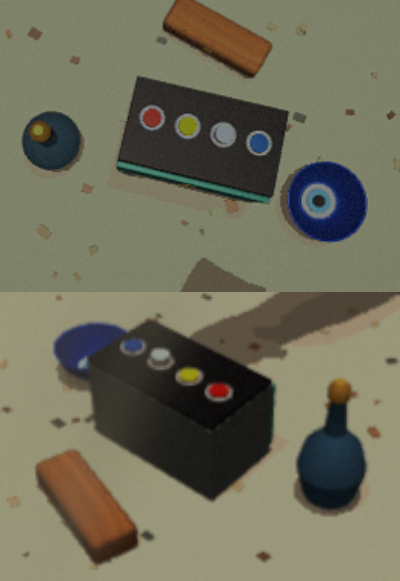

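The final view shows the drawer flush along the front edge, blue, yellow and red down, white standing up, and the loose things in place.

```bash
python3 -c "from rig import bot; print(bot.hand_in())"
```

```text
the job is handed in; nothing more can be done
None
```

I handed the job in at about 19 s: the drawer is shut, and blue, yellow and red were pressed fully in, in that order. White is still up and the flask, bowl and case look unmoved. Red's first press was off-centre because the last wrist joint reached the end of its range (3.141 rad against 3.14), so I turned the wrist back and pressed red again on centre.

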